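# Put the colour pots back in their caddy

## Robot

A 7-joint arm with a two-finger parallel gripper is mounted at the origin on a cart in front of the work surface, level with it; the furniture and walls round the work are solid. World frame = base frame: x ahead of the robot, y to its left, z up, the work surface at z = 0. Lengths are in m, angles in rad, forces in N, time in s.
With the tool pointing down it reaches from about 0.4 to 0.85 m from the base axis. Payload 10.4 kg.
Tool frame: the origin (TCP) lies on the front face of the gripper's body, between the roots of the fingers; the fingertips stand 73 mm ahead of it and the grasp point (between the pads) lies 54 mm ahead of it; z points along the fingers, y is the line along which they close (so a half turn about z gives the same grasp; the last joint's range is limited). The gripper opens to 85 mm and grips with 20 to 120 N. Pads are 22 mm wide; open, the fingers measure 114 mm over their backs; the gripper's body (76 mm by 85 mm) begins 54 mm behind the grasp point. The pads swing forward as they close: fully open they stand 13 mm farther back than shut.
Start: joints at [1.166, 0.332, -0.065, 1.46, 0.022, 1.35, -0.088], TCP at [0.233, -0.58, 0.304] pointing down, gripper open.
Joint ranges: [-2.6, 2.6], [-0.5, 2.12], [-1.47, 1.34], [0.16, 2.42], [-1.27, 4.41], [0.06, 2.06], [-2.6, 2.6]. Speed limits (rad/s): [2.22, 2.22, 2.79, 2.79, 3.14, 3.14, 3.14].

## Interface

Orientations are given as a unit quaternion [x, y, z, w].
In Python, from workcell import manip gives the robot as it stands.
- The arm moves only by the shell command python3 -m jog 'ROWS' [FORCE]. ROWS is JSON, a list of rows, each an object with "grip": the gripper command: -1 is fully open, 1 is shut, values between are in proportion; "slide": the shift along the tool's x, y, z in cm, a list of three; "yaw": the turn about the tool's z in rad. A call has 1 to 8 rows; each row shifts and turns the commanded pose from where the row before left it, along the tool's axes as they then stand; what a row does not reach is not made up. A row lasts 1/10 s, in which the tool goes at most 50 mm and 8.59 degrees, less where a joint would pass 70% of its speed; a pose out of reach is approached as far as the arm can. A call with a gripper value outside its range is refused whole. The fingers move at their own pace and stop on an object; FORCE is the grip in N (left out, the last holds). Time passes only in rows, so rows that do not move let the fingers close. It gives the time, the measured TCP pose, the force, the opening and the grip force at its end, in the units of the state.
- manip.get_obs(): the state, without advancing time (a new reading comes with each control period).
- manip.camera(name): name is "scene" or "top" or "wrist"; returns the picture (400x640x3 uint8, blue, green, red); there is no depth.
- manip.calibration(name): a dict with "vfov" (degrees; the focal length in pixels is half the picture's height over the tangent of half this angle, whatever the lens; pixels are square), "cx", "cy" (the principal point, pixels), "camera_from_world" (4x4, takes a point from world to camera coordinates). Camera axes: x right, y down, z forward; pixel columns grow to the right and rows downward; lengths in m; the calibration is good to about 2 mm. A picture is of the moment at which its call begins: read the wrist's pose just before it. calibration takes no time and is no camera call; for the wrist camera it gives the pose at the moment of the call.
- manip.hand_in(): hands the job in; it is judged then, once.
Trained networks look in the newest picture that a camera, given by its name, has taken for a name from the list of things; names that differ only in an ending like _2 or _b are one class to them, and where a whole thing is asked for, a point or a joint stands for the part that bears it (a point fixed in the world has none). Each returns a list of dicts, best first, with "conf" (0 to 1); they miss things now and then, are a little off and sometimes report something else, mostly with a low value. They report only what shows in the picture. A call takes as long as a camera call. They do not tell look-alikes from the thing itself.
- manip.masks_of(thing, camera): "region" (400x640 bool, what is visible of it) and "centre" ([column, row] in pixels, amid what is visible of it).
The state is a dict: "clock": time; "joint_pos": joint angles; "joint_velocities": joint speeds; "tau": joint torques, N m; "position": TCP position; "ee_rot": TCP orientation; "ft_force": force on the tool from outside, world axes, zero at the start; "torque": the same for the moment, N m; "grip_width": opening from 0.0 (shut) to 1.0 (fully open); "grasp_force": force on a finger pad.
Only numpy, scipy, OpenCV 4.12 (cv2) and the standard library are available. Lean on these libraries where they do the work, as an engineer would, in place of code of your own. Each camera call takes 0.05 s, during which the arm holds its last target. There are 200 camera calls.

## Task

Put the four labelled colour pots away in the wooden caddy, each standing upright on the floor of the pocket that has the colour of the pot's cap (black, grey, cream or blue; go by the cap, not the body). The plain brown jar and the red-capped cream pot do not belong there: leave them standing where they are.

Things in the scene. Friction and masses are not known exactly. Their poses are not given: they have to be found in the camera images.
- pot_bright_gold: small round screw-cap colour pot with a BLACK cap and a brown body with white label: 34 mm in diameter, 46 mm tall, the cap 30 mm across from 39 mm up; 0.1 to 0.18 kg. Origin at the centre of its underside, z up along its axis. Stands loose on the table at the start; it may have any heading, which does not matter.
- pot_black_lacquer: round screw-cap colour pot with a light GREY cap and a black body with white label: 46 mm in diameter, 58 mm tall, cap slightly narrower; 0.1 to 0.18 kg. Origin at the centre of its underside, z up along its axis. Stands loose on the table at the start; it may have any heading, which does not matter.
- pot_cobalt: round screw-cap colour pot with a CREAM cap and a dark blue body with white label: 40 mm in diameter, 50 mm tall, cap slightly narrower; 0.1 to 0.18 kg. Origin at the centre of its underside, z up along its axis. Stands loose on the table at the start; it may have any heading, which does not matter.
- pot_flux: round screw-cap colour pot with a BLUE cap and a white body with a blue-striped label: 42 mm in diameter, 52 mm tall, the cap 37 mm across from 44 mm up; 0.1 to 0.18 kg. Origin at the centre of its underside, z up along its axis. Stands loose on the table at the start; it may have any heading, which does not matter.
- black_pocket: the black one of four shallow square plastic pockets, 2 by 2 with centres 79 mm apart, in a square wooden caddy (172 mm a side, rim 12 mm above the table, a brass grip 8 mm high standing 19 mm out from each of two sides). The pocket is 70 mm square outside, 64 mm inside, open at the top. Origin at the centre of its underside (5 mm above the table), z up, x and y along its sides; its inner floor is 3 mm above the origin, its rim 12 mm above the origin. Fixed in the caddy.
- grey_pocket: the mid-grey pocket of the caddy, same shape and size as the black one. Origin at the centre of its underside (5 mm above the table), z up, x and y along its sides; its inner floor is 3 mm above the origin, its rim 12 mm above the origin. Fixed in the caddy.
- cream_pocket: the cream (off-white) pocket of the caddy, same shape and size as the black one. Origin at the centre of its underside (5 mm above the table), z up, x and y along its sides; its inner floor is 3 mm above the origin, its rim 12 mm above the origin. Fixed in the caddy.
- blue_pocket: the blue pocket of the caddy, same shape and size as the black one. Origin at the centre of its underside (5 mm above the table), z up, x and y along its sides; its inner floor is 3 mm above the origin, its rim 12 mm above the origin. Fixed in the caddy.
- brown_jar: look-alike that does not belong in the caddy: plain dark-brown jar, cap and body both brown, no label, 47 mm in diameter, 51 mm tall. Origin at the centre of its underside. Loose.
- cream_pot: look-alike that does not belong in the caddy: squat hand-cream pot with a red cap and white lower half, 58 mm in diameter, 50 mm tall. Origin at the centre of its underside. Loose. A flat red rubber kidney (90 by 52 mm, 9 mm thick) and an eraser (42 by 19 mm, 12 mm high) also lie among the pots, fixed.
Mind the look-alikes: they are no part of the job. Leave any green or purple look-alike of the pot_bright_gold alone.

How it is judged:
By the outcome, as a careful person would: the job done as asked, in the order asked, and still so for the second after the job is handed in, with the robot touching nothing.
It also fails if it takes over 96 s, if anything falls off the work surface, if the arm or the gripper's body presses on something with over 40 N, if the wrist force passes 120 N, or if a joint passes its speed limit or range.

## Working session

There is one attempt and no reset: what is moved stays moved. The work goes in short steps, Python scripts to look and compute and a shell command to move; the robot and the scene stay as the last step left them, time stands still between calls to the robot, and variables do not carry over. Pictures are saved under pics/ and viewed, at most 14 in all, crops included, and the job is handed in when it is done.

```bash
mkdir -p pics; ls
cat > h.py <<'E'
import numpy as np, cv2
from workcell import manip
from scipy.spatial.transform import Rotation as R
def ray(name,u,v,z):
    c=manip.calibration(name); f=200/np.tan(np.radians(c["vfov"])/2)
    T=np.array(c["camera_from_world"]); Rm=T[:3,:3]; o=-Rm.T@T[:3,3]
    d=Rm.T@np.array([(u-c["cx"])/f,(v-c["cy"])/f,1]); s=(z-o[2])/d[2]
    return o+s*d
E
python3 - <<'E'
from h import *
o=manip.get_obs(); print(o["clock"],o["position"],o["ee_rot"],R.from_quat(o["ee_rot"]).as_matrix().round(2).tolist())
for n in("top","scene"):
    im=manip.camera(n); cv2.imwrite(f"pics/{n}0.png",im)
    c=manip.calibration(n);print(n,c["vfov"],c["cx"],c["cy"],np.round(c["camera_from_world"],3).tolist())
for t,h in dict(pot_bright_gold=.046,pot_black_lacquer=.058,pot_cobalt=.05,pot_flux=.052,black_pocket=.008,grey_pocket=.008,cream_pocket=.008,blue_pocket=.008,brown_jar=.051,cream_pot=.05).items():
    for d in manip.masks_of(t,"top"):
        u,v=d["centre"]; print(t,round(d["conf"],2),np.round([u,v]),d["region"].sum(),ray("top",u,v,h).round(3)[:2])
E
```

```text
pics
0.0 [ 0.23273128 -0.57973497  0.30312737] [ 9.81834097e-01  1.89740097e-01 -1.72844698e-04 -6.86816449e-04] [[0.93, 0.37, -0.0], [0.37, -0.93, 0.0], [-0.0, -0.0, -1.0]]
top 51.49210214622774 320.9630237428959 199.32214832889161 [[0.002, -1.0, -0.001, 0.015], [-0.988, -0.002, -0.155, 0.564], [0.155, 0.001, -0.988, 1.012], [0.0, 0.0, 0.0, 1.0]]
scene 53.436409167777 316.0988667718049 197.70657900879988 [[0.743, -0.669, -0.003, -0.39], [-0.419, -0.461, -0.782, 0.27], [0.522, 0.583, -0.623, 0.559], [0.0, 0.0, 0.0, 1.0]]
pot_bright_gold 0.7 [324. 217.] 139 [0.518 0.009]
pot_bright_gold 0.67 [301. 201.] 134 [0.56  0.066]
pot_black_lacquer 0.77 [254. 208.] 275 [0.539 0.183]
pot_cobalt 0.75 [251. 167.] 242 [0.645 0.195]
pot_cobalt 0.72 [371. 203.] 701 [ 0.554 -0.111]
pot_cobalt 0.61 [257. 208.] 260 [0.541 0.178]
pot_flux 0.81 [294. 240.] 245 [0.458 0.083]
black_pocket 0.84 [411. 225.] 768 [ 0.502 -0.219]
black_pocket 0.73 [253. 252.] 510 [0.432 0.191]
grey_pocket 0.6 [371. 200.] 749 [ 0.567 -0.116]
grey_pocket 0.21 [412. 222.] 748 [ 0.511 -0.223]
cream_pocket 0.59 [403. 193.] 737 [ 0.586 -0.2  ]
blue_pocket 0.78 [383. 230.] 740 [ 0.489 -0.146]
blue_pocket 0.33 [210. 260.] 362 [0.411 0.3  ]
brown_jar 0.8 [208. 257.] 346 [0.418 0.295]
cream_pot 0.87 [252. 250.] 453 [0.435 0.187]
cream_pot 0.28 [295. 238.] 233 [0.463 0.08 ]
```

```bash
python3 -c "
import cv2
a=cv2.imread('pics/top0.png')[120:300,160:460];cv2.imwrite('pics/c.png',cv2.resize(a,(800,480),interpolation=3))"
```

```text
(no output)
```

View pics/c.png

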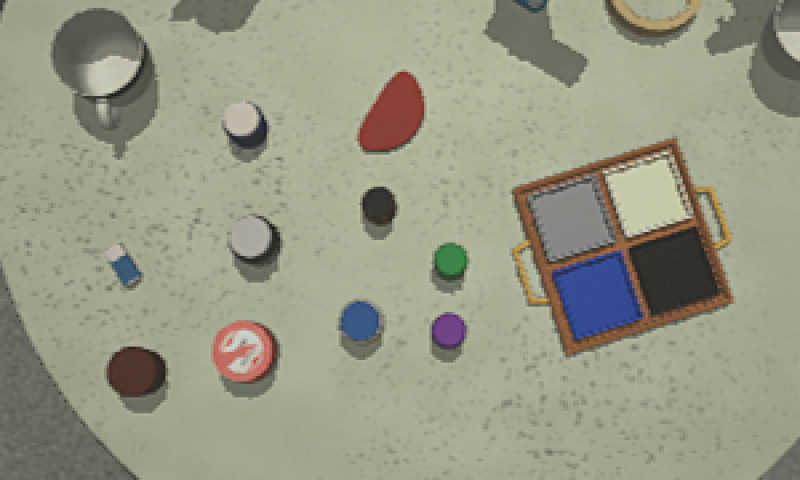

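View pics/scene0.png

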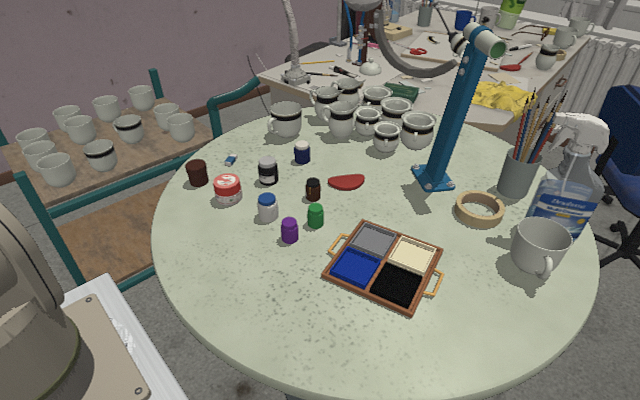

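The top view shows the caps, in full-image pixels: cream (250,164), grey (254,208), black (302,196) and blue (295,240). The green and purple look-alikes are at (329,218) and (328,244). The pockets are grey (371,200), cream (403,193), blue (383,230) and black (411,225).

Run:
```python
from h import *
im=cv2.imread("pics/top0.png")
def fill(u,v,t):
    m=np.zeros((402,642),np.uint8)
    cv2.floodFill(im.copy(),m,(u,v),0,(t,)*3,(t,)*3,4|cv2.FLOODFILL_MASK_ONLY|cv2.FLOODFILL_FIXED_RANGE|(255<<8))
    return m[1:-1,1:-1]
for n,u,v,h,t in(("gold",302,196,.046,22),("lacq",254,208,.058,40),("cobalt",250,164,.05,40),("flux",295,240,.052,40),("green",329,217,.046,40),("purple",328,244,.046,40)):
    m=fill(u,v,t);p=cv2.findNonZero(m);(c,r)=cv2.minEnclosingCircle(p);M=p.reshape(-1,2).mean(0)
    print(n,len(p),np.round(c,1),round(r,1),M.round(1),ray("top",*M,h)[:2].round(4))
P=[];Q=[]
for n,u,v,q in(("grey",371,200,(1,1)),("cream",403,193,(1,-1)),("blue",383,230,(-1,1)),("black",411,225,(-1,-1))):
    m=fill(u,v,25);rc=cv2.minAreaRect(cv2.findNonZero(m));w=ray("top",*rc[0],.011)[:2];P.append(w);Q.append(np.array(q)*.0395);print(n,np.round(rc[1],1),round(rc[2],1),w.round(4))
P=np.array(P);Q=np.array(Q);c=P.mean(0);D=P-c
a=np.arctan2((Q[:,0]*D[:,1]-Q[:,1]*D[:,0]).sum(),(Q*D).sum());Rm=np.array([[np.cos(a),-np.sin(a)],[np.sin(a),np.cos(a)]])
print("caddy",c.round(4),np.degrees(a),(c+Q@Rm.T).round(4).tolist())
```

```text
gold 139 [301.8 197. ] 7.1 [301.6 196.9] [0.5693 0.0653]
lacq 73446 [280.  140.8] 229.8 [311.9 173.7] [0.6271 0.0392]
cobalt 63471 [337.1 161.5] 186.1 [326.1 190.7] [0.5848 0.0031]
flux 169 [294.1 240.2] 7.6 [294.5 240.1] [0.4593 0.0818]
green 116 [328.5 217. ] 6.3 [328.6 216.6] [ 0.519  -0.0033]
purple 123 [327.9 243.3] 6.3 [327.9 243.1] [ 0.4524 -0.0016]
grey [25.6 26.6] 73.3 [ 0.5632 -0.1234]
cream [24.3 24. ] 71.6 [ 0.5853 -0.1991]
blue [26.9 25.9] 71.6 [ 0.4875 -0.1462]
black [27.2 28.1] 71.6 [ 0.5117 -0.2225]
caddy [ 0.5369 -0.1728] 17.078181929072784 [[0.5631, -0.1234], [0.5863, -0.199], [0.4876, -0.1466], [0.5108, -0.2222]]
```

```bash
cat >> h.py <<'E'
W=dict(gold=(.569,.0653),flux=(.4593,.0818),Pgrey=(.5631,-.1234),Pcream=(.5863,-.199),Pblue=(.4876,-.1466),Pblack=(.5108,-.2222))
W["lacq"]=tuple(ray("top",254.3,208.7,.058)[:2]);W["cobalt"]=tuple(ray("top",250.6,164.6,.05)[:2])
def go(n,z):
    o=manip.get_obs();Rm=R.from_quat(o["ee_rot"]).as_matrix()
    print(n,np.round(W[n],4),"slide cm",(100*Rm.T@(np.array([*W[n],z])-o["position"])).round(2),"force",o["ft_force"].round(1) if hasattr(o["ft_force"],"round") else o["ft_force"],"w",o["grip_width"],o["clock"],"xaxis",Rm[:,0].round(3))
E
python3 -c "
from h import *
for n in('gold','flux','lacq','cobalt'):go(n,.2)"
```

```text
gold [0.569  0.0653] slide cm [ 55.23 -47.36  10.39] force [ 0.4 -0.4 -0.8] w 1.0003670277073013 0.6 xaxis [0.928 0.373 0.   ]
flux [0.4593 0.0818] slide cm [ 45.67 -52.98  10.39] force [ 0.4 -0.4 -0.8] w 1.0003670277073013 0.6 xaxis [0.928 0.373 0.   ]
lacq [0.5371 0.183 ] slide cm [ 56.66 -59.47  10.39] force [ 0.4 -0.4 -0.8] w 1.0003670277073013 0.6 xaxis [0.928 0.373 0.   ]
cobalt [0.6523 0.1969] slide cm [ 67.86 -56.47  10.39] force [ 0.4 -0.4 -0.8] w 1.0003670277073013 0.6 xaxis [0.928 0.373 0.   ]
```

```bash
python3 -m jog '[{"grip":-1,"slide":[3.4,-2.9,0.3],"yaw":0},{"grip":-1,"slide":[3.4,-2.9,0.3],"yaw":0},{"grip":-1,"slide":[3.4,-2.9,0.3],"yaw":0},{"grip":-1,"slide":[3.4,-2.9,0.3],"yaw":0},{"grip":-1,"slide":[3.4,-2.9,0.3],"yaw":0},{"grip":-1,"slide":[3.4,-2.9,0.3],"yaw":0},{"grip":-1,"slide":[3.4,-2.9,0.3],"yaw":0},{"grip":-1,"slide":[3.4,-2.9,0.3],"yaw":0}]' 30
python3 -m jog '[{"grip":-1,"slide":[3.4,-2.9,0.3],"yaw":0},{"grip":-1,"slide":[3.4,-2.9,0.3],"yaw":0},{"grip":-1,"slide":[3.4,-2.9,0.3],"yaw":0},{"grip":-1,"slide":[3.4,-2.9,0.3],"yaw":0},{"grip":-1,"slide":[3.4,-2.9,0.3],"yaw":0},{"grip":-1,"slide":[3.4,-2.9,0.3],"yaw":0},{"grip":-1,"slide":[3.4,-2.9,0.3],"yaw":0},{"grip":-1,"slide":[0,0,0],"yaw":0}]'
python3 - <<'E'
from h import *
go('gold',.2)
im=manip.camera("wrist");cv2.imwrite("pics/w1.png",im)
for t,h in(("pot_bright_gold",.046),("pot_black_lacquer",.058),("pot_cobalt",.05),("pot_flux",.052)):
  for d in manip.masks_of(t,"wrist"): print(t,round(d["conf"],2),np.round(d["centre"]),ray("wrist",*d["centre"],h)[:2].round(4))
E
```

```text
clock: 1.4
position: [0.3994, -0.2617, 0.2801]
ee_rot: [0.982, 0.19, 0.0, 0.0]
ft_force: [0.6, -0.6, 0.6]
grip_width: 0.999
grasp_force: 0.0
clock: 2.2
position: [0.5452, 0.0203, 0.2587]
ee_rot: [0.981, 0.194, 0.001, -0.002]
ft_force: [-0.7, -0.9, -0.5]
grip_width: 1.003
grasp_force: 0.0
gold [0.569  0.0653] slide cm [ 3.91 -3.24  5.89] force [-0.7 -0.9 -0.5] w 1.0030232000474522 2.2 xaxis [0.925 0.38  0.002]
pot_bright_gold 0.8 [306. 260.] [ 0.4641 -0.0036]
pot_bright_gold 0.74 [286. 131.] [0.5781 0.0599]
pot_bright_gold 0.56 [333. 209.] [ 0.5257 -0.0074]
pot_black_lacquer 0.89 [153. 120.] [0.5462 0.1661]
pot_cobalt 0.64 [186.   9.] [0.639  0.1645]
pot_cobalt 0.45 [503. 274.] [ 0.5258 -0.1983]
pot_flux 0.83 [234. 226.] [0.4753 0.0726]
```

View pics/w1.png

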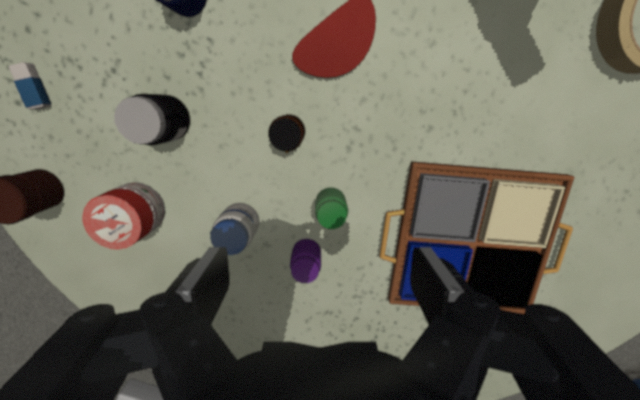

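The wrist view shows the black cap at (286,132), the grey cap at (142,120) and the blue cap at (231,237). The arm was still settling when it was taken, so I'll check again at rest over the gold pot.

```bash
python3 -m jog '[{"grip":-1,"slide":[1,-1.6,1],"yaw":0},{"grip":-1,"slide":[0,0,0],"yaw":0},{"grip":-1,"slide":[0,0,0],"yaw":0},{"grip":-1,"slide":[0,0,0],"yaw":0}]'
python3 - <<'E'
from h import *
go('gold',.2)
im=manip.camera("wrist");cv2.imwrite("pics/w2.png",im)
c=manip.calibration("wrist");print(c["vfov"],c["cx"],c["cy"],np.round(c["camera_from_world"],3).tolist())
for t,h in(("pot_bright_gold",.046),("pot_black_lacquer",.058),("pot_cobalt",.05),("pot_flux",.052)):
  for d in manip.masks_of(t,"wrist"): print(t,round(d["conf"],2),np.round(d["centre"]),ray("wrist",*d["centre"],h)[:2].round(4))
E
```

```text
clock: 2.85
position: [0.5474, 0.031, 0.2493]
ee_rot: [0.982, 0.189, 0.0, 0.0]
ft_force: [-0.5, -0.5, 0.8]
grip_width: 1.002
grasp_force: 0.0
gold [0.569  0.0653] slide cm [ 3.28 -2.39  4.93] force [-0.5 -0.5  0.8] w 1.0017819027636703 2.85 xaxis [0.929 0.371 0.   ]
65.6728998671294 319.3758574682824 194.11153780264377 [[0.371, -0.928, 0.001, -0.176], [-0.889, -0.355, 0.287, 0.477], [-0.267, -0.107, -0.958, 0.477], [0.0, 0.0, 0.0, 1.0]]
pot_bright_gold 0.96 [296. 139.] [0.5797 0.0648]
pot_bright_gold 0.9 [342. 219.] [ 0.5255 -0.0013]
pot_bright_gold 0.87 [314. 270.] [0.4651 0.0035]
pot_bright_gold 0.49 [532. 220.] [ 0.5922 -0.1689]
pot_black_lacquer 0.6 [158. 128.] [0.5469 0.1747]
pot_flux 0.6 [240. 235.] [0.4772 0.0828]
pot_flux 0.58 [292. 139.] [0.5798 0.0685]
```

View pics/w2.png

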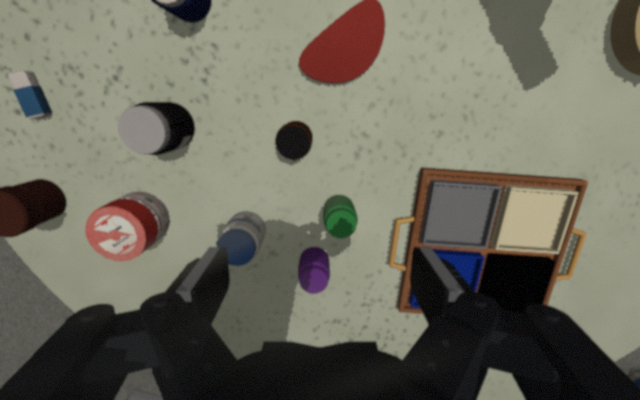

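Run:
```python
from h import *
for n,w,t,z in(("cornA",(422,168),(353.1,190.1),.012),("cornB",(586,181),(413.9,172.5),.012),("gold",(293,139),(301.7,196.5),.046),("grey",(145,128),(254.3,208.7),.058),("flux",(238,246),(294.5,240.1),.052),("purple",(313,278),(327.9,243.1),.046),("green",(341,222),(328.6,216.6),.046),("kidneytip",(376,2),(160+404/2.667,120+72/2.667),.009)):
    print(n,ray("wrist",*w,z)[:2].round(4),ray("top",*t,z)[:2].round(4))
```

```text
cornA [ 0.5954 -0.0619] [ 0.5933 -0.0684]
cornB [ 0.6459 -0.2241] [ 0.641 -0.23 ]
gold [0.5789 0.0682] [0.5703 0.0652]
grey [0.5433 0.1848] [0.5371 0.183 ]
flux [0.4658 0.0813] [0.4594 0.0817]
purple [0.4566 0.0012] [ 0.4524 -0.0015]
green [ 0.5227 -0.0013] [ 0.5191 -0.0032]
kidneytip [0.7134 0.0434] [0.7111 0.042 ]
```

```bash
python3 -m jog '[{"grip":-1,"slide":[1.8,-1.1,2],"yaw":0},{"grip":-1,"slide":[1.9,-1.1,3],"yaw":0},{"grip":-1,"slide":[0,0,3],"yaw":0},{"grip":-1,"slide":[0,0,2],"yaw":0},{"grip":-1,"slide":[0,0,0],"yaw":0},{"grip":-1,"slide":[0,0,0],"yaw":0}]'
python3 - <<'E'
from h import *
go('gold',.084)
im=manip.camera("wrist");cv2.imwrite("pics/w3.png",im)
print(ray("wrist",320,200,.046))
for t,h in(("pot_bright_gold",.046),):
  for d in manip.masks_of(t,"wrist"): print(t,round(d["conf"],2),np.round(d["centre"]),ray("wrist",*d["centre"],h)[:2].round(4))
E
```

```text
clock: 3.7
position: [0.5738, 0.0664, 0.1495]
ee_rot: [0.982, 0.19, 0.0, -0.0]
ft_force: [0.9, -0.2, 0.2]
grip_width: 0.997
grasp_force: 0.0
gold [0.569  0.0653] slide cm [-0.48 -0.07  6.55] force [ 0.9 -0.2  0.2] w 0.9968065374978009 3.7 xaxis [0.928 0.372 0.   ]
[0.59180714 0.07209609 0.046     ]
pot_bright_gold 0.79 [383. 314.] [0.5334 0.0029]
pot_bright_gold 0.58 [338. 342.] [0.5011 0.0225]
pot_bright_gold 0.55 [318. 214.] [0.5836 0.0697]
pot_bright_gold 0.47 [  4. 288.] [0.4602 0.2397]
```

View pics/w3.png

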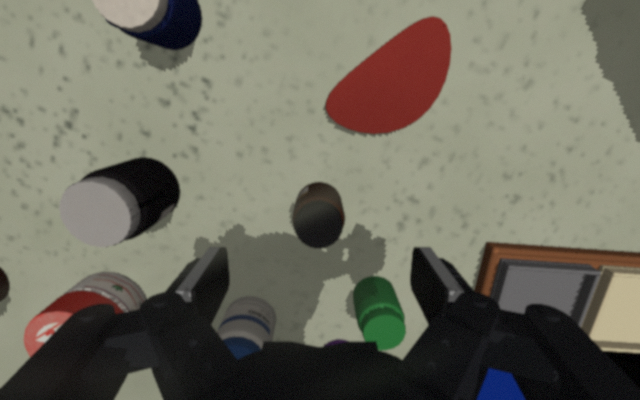

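The black cap is centred at about (318,224), between the fingers and 2-3 mm ahead. Descending to grip it.

```bash
python3 -m jog '[{"grip":-1,"slide":[0.2,0,3],"yaw":0},{"grip":-1,"slide":[0,0,2],"yaw":0},{"grip":-1,"slide":[0,0,1.6],"yaw":0},{"grip":-1,"slide":[0,0,0],"yaw":0},{"grip":0.5,"slide":[0,0,0],"yaw":0},{"grip":1,"slide":[0,0,0],"yaw":0},{"grip":1,"slide":[0,0,0],"yaw":0},{"grip":1,"slide":[0,0,0],"yaw":0}]' 35
python3 -m jog '[{"grip":1,"slide":[0,0,0],"yaw":0},{"grip":1,"slide":[0,0,0],"yaw":0},{"grip":1,"slide":[0,0,0],"yaw":0},{"grip":1,"slide":[0,0,0],"yaw":0}]'
python3 -c "
from h import *
go('Pblack',.16)"
```

```text
clock: 4.6
position: [0.576, 0.0673, 0.0839]
ee_rot: [0.982, 0.19, 0.001, 0.0]
ft_force: [-1.9, -0.4, 4.2]
grip_width: 0.389
grasp_force: 34.2
clock: 5.0
position: [0.5759, 0.0672, 0.0839]
ee_rot: [0.982, 0.19, 0.001, 0.0]
ft_force: [-1.3, -0.1, 7.5]
grip_width: 0.389
grasp_force: 34.4
Pblack [ 0.5108 -0.2222] slide cm [-16.82  24.44  -7.61] force [-1.3 -0.1  7.5] w 0.38878241670416247 5.0 xaxis [0.928 0.373 0.001]
```

```bash
python3 -m jog '[{"grip":1,"slide":[0,0,-2],"yaw":0},{"grip":1,"slide":[0,0,-3],"yaw":0},{"grip":1,"slide":[-1,1.4,-2.6],"yaw":0},{"grip":1,"slide":[-2.5,3.5,0],"yaw":0},{"grip":1,"slide":[-2.5,3.9,0],"yaw":0},{"grip":1,"slide":[-2.5,3.9,0],"yaw":0},{"grip":1,"slide":[-2.5,3.9,0],"yaw":0},{"grip":1,"slide":[-2.5,3.9,0],"yaw":0}]'
python3 -m jog '[{"grip":1,"slide":[-2,2.7,0],"yaw":0},{"grip":1,"slide":[-1,1.2,1.5],"yaw":0},{"grip":1,"slide":[0,0,2],"yaw":0},{"grip":1,"slide":[0,0,0],"yaw":0},{"grip":1,"slide":[0,0,0],"yaw":0}]'
python3 - <<'E'
from h import *
go('Pblack',.092)
cv2.imwrite("pics/w4.png",manip.camera("wrist"))
E
```

```text
clock: 5.8
position: [0.5258, -0.1751, 0.1592]
ee_rot: [0.982, 0.19, 0.0, 0.0]
ft_force: [0.8, -0.7, -0.6]
grip_width: 0.385
grasp_force: 35.0
clock: 6.3
position: [0.5133, -0.2194, 0.1237]
ee_rot: [0.982, 0.191, -0.0, -0.001]
ft_force: [0.4, -0.2, -1.3]
grip_width: 0.385
grasp_force: 35.0
Pblack [ 0.5108 -0.2222] slide cm [-0.34  0.17  3.17] force [ 0.4 -0.2 -1.3] w 0.3846128820425283 6.3 xaxis [ 0.927  0.374 -0.   ]
```

View pics/w4.png

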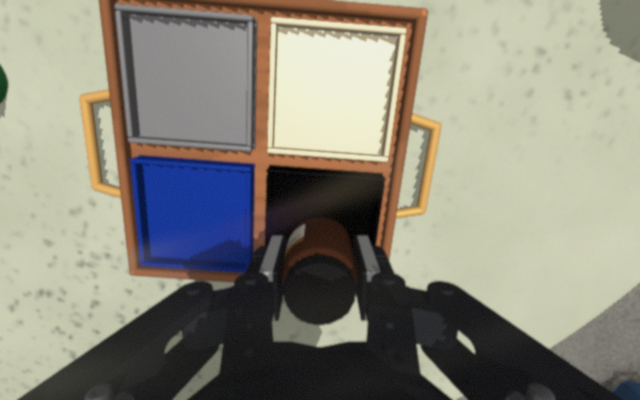

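The pot is held over the black pocket. Pocket centres in this view are about grey (190,80), cream (338,92) and blue (194,214). I'll cross-check the caddy position with them.

Run:
```python
from h import *
C={"grey":[(117,8),(252,15),(253,150),(132,143)],"cream":[(272,20),(405,28),(387,160),(270,152)],"blue":[(135,158),(252,165),(252,268),(138,268)]}
for n,c in C.items():
    p=np.mean([ray("wrist",*q,.017)[:2] for q in c],0);print(n,p.round(4),np.round(W["P"+n],4))
```

```text
grey [ 0.5655 -0.1234] [ 0.5631 -0.1234]
cream [ 0.5896 -0.1982] [ 0.5863 -0.199 ]
blue [ 0.491  -0.1469] [ 0.4876 -0.1466]
```

```bash
python3 -m jog '[{"grip":1,"slide":[0,0.2,1.2],"yaw":0},{"grip":1,"slide":[0,0,1.2],"yaw":0},{"grip":1,"slide":[0,0,0.5],"yaw":0},{"grip":1,"slide":[0,0,0.3],"yaw":0},{"grip":1,"slide":[0,0,0],"yaw":0},{"grip":1,"slide":[0,0,0],"yaw":0}]'
python3 -m jog '[{"grip":0,"slide":[0,0,0],"yaw":0},{"grip":-0.3,"slide":[0,0,0],"yaw":0},{"grip":-0.4,"slide":[0,0,0],"yaw":0},{"grip":-0.4,"slide":[0,0,0],"yaw":0},{"grip":-0.4,"slide":[0,0,-2],"yaw":0},{"grip":-0.4,"slide":[0,0,-3],"yaw":0},{"grip":-0.4,"slide":[0,0,-4],"yaw":0},{"grip":-0.4,"slide":[0,0,0],"yaw":0}]'
python3 -c "
from h import *
go('flux',.16)"
```

```text
clock: 6.95
position: [0.5141, -0.2225, 0.0919]
ee_rot: [0.982, 0.19, 0.0, 0.0]
ft_force: [-0.2, -0.1, 0.0]
grip_width: 0.383
grasp_force: 35.3
clock: 7.75
position: [0.5164, -0.2232, 0.1872]
ee_rot: [0.982, 0.19, 0.003, 0.002]
ft_force: [0.7, -0.6, 0.1]
grip_width: 0.698
grasp_force: 0.0
flux [0.4593 0.0818] slide cm [  6.05 -30.45   2.57] force [ 0.7 -0.6  0.1] w 0.6981692040975538 7.75 xaxis [0.928 0.373 0.006]
```

```bash
python3 -m jog '[{"grip":-0.6,"slide":[0.9,-4.3,0],"yaw":0},{"grip":-0.6,"slide":[0.9,-4.3,0],"yaw":0},{"grip":-0.6,"slide":[0.9,-4.3,0],"yaw":0},{"grip":-0.6,"slide":[0.9,-4.3,0],"yaw":0},{"grip":-0.6,"slide":[0.9,-4.3,0],"yaw":0},{"grip":-0.6,"slide":[0.9,-4.3,0],"yaw":0},{"grip":-0.6,"slide":[0.9,-4.3,0],"yaw":0},{"grip":-0.6,"slide":[0,0,2],"yaw":0}]'
python3 -m jog '[{"grip":-0.6,"slide":[0,0,0],"yaw":0},{"grip":-0.6,"slide":[0,0,0],"yaw":0},{"grip":-0.6,"slide":[0,0,0],"yaw":0}]'
python3 - <<'E'
from h import *
go('flux',.084)
cv2.imwrite("pics/w5.png",manip.camera("wrist"))
cv2.imwrite("pics/top5.png",manip.camera("top"))
E
```

```text
clock: 8.55
position: [0.4604, 0.0865, 0.1639]
ee_rot: [0.981, 0.194, 0.003, -0.0]
ft_force: [0.4, -1.1, 0.4]
grip_width: 0.798
grasp_force: 0.0
clock: 8.85
position: [0.4607, 0.0793, 0.1624]
ee_rot: [0.982, 0.189, 0.0, 0.0]
ft_force: [-0.4, 1.7, 1.0]
grip_width: 0.803
grasp_force: 0.0
flux [0.4593 0.0818] slide cm [-0.04 -0.29  7.84] force [-0.4  1.7  1. ] w 0.8026749279411581 8.85 xaxis [0.929 0.371 0.   ]
```

View pics/w5.png

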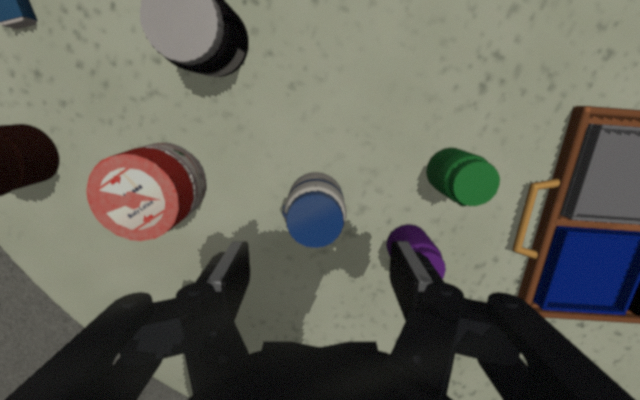

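The blue cap is at (315,219) between the fingers, and the purple pot is partly hidden behind the right finger at (415,250). I'll check the clearance in numbers before descending.

Run:
```python
from h import *
o=manip.get_obs();Rm=R.from_quat(o["ee_rot"]).as_matrix()
for n,p,z in(("flux",(315,219),.052),("purple base",(410,240),.01),("green",(472,185),.046),("lacq",(181,25),.058)):
    q=ray("wrist",*p,z);print(n,q[:2].round(4),"tool cm",(100*Rm.T@(q-o["position"])).round(1))
q=np.array([.456,.0005,.046]);print("purple top-cam",(100*Rm.T@(q-o["position"])).round(1))
```

```text
flux [0.4637 0.0825] tool cm [ 0.4 -0.2 11. ]
purple base [0.4596 0.0011] tool cm [-3.   7.2 15.2]
green [ 0.5191 -0.0011] tool cm [ 2.4  9.6 11.7]
lacq [0.5386 0.1851] tool cm [11.1 -6.9 10.4]
purple top-cam [-3.4  7.2 11.6]
```

```bash
python3 -m jog '[{"grip":-0.45,"slide":[0.4,-0.2,1],"yaw":0},{"grip":-0.45,"slide":[0,0,2],"yaw":0},{"grip":-0.45,"slide":[0,0,2.4],"yaw":0},{"grip":-0.45,"slide":[0,0,1.6],"yaw":0},{"grip":-0.45,"slide":[0,0,0.6],"yaw":0},{"grip":0.3,"slide":[0,0,0],"yaw":0},{"grip":1,"slide":[0,0,0],"yaw":0},{"grip":1,"slide":[0,0,0],"yaw":0}]' 35
python3 -m jog '[{"grip":1,"slide":[0,0,0],"yaw":0},{"grip":1,"slide":[0,0,0],"yaw":0},{"grip":1,"slide":[0,0,0],"yaw":0}]'
python3 -c "
from h import *
go('Pblue',.16)"
```

```text
clock: 9.75
position: [0.4637, 0.0836, 0.0866]
ee_rot: [0.982, 0.19, 0.001, 0.0]
ft_force: [-0.4, -0.4, -1.5]
grip_width: 0.48
grasp_force: 35.5
clock: 10.05
position: [0.4633, 0.0835, 0.0861]
ee_rot: [0.982, 0.19, 0.0, 0.0]
ft_force: [0.3, -0.0, -0.3]
grip_width: 0.483
grasp_force: 35.5
Pblue [ 0.4876 -0.1466] slide cm [-6.32 22.26 -7.38] force [ 0.3 -0.  -0.3] w 0.4827283793156634 10.05 xaxis [0.928 0.372 0.   ]
```

```bash
python3 -m jog '[{"grip":1,"slide":[0,0,-2.5],"yaw":0},{"grip":1,"slide":[0,0,-3],"yaw":0},{"grip":1,"slide":[0,1,-2.5],"yaw":0},{"grip":1,"slide":[-1.1,4,0],"yaw":0},{"grip":1,"slide":[-1.2,4.3,0],"yaw":0},{"grip":1,"slide":[-1.2,4.3,0],"yaw":0},{"grip":1,"slide":[-1.2,4.3,0],"yaw":0},{"grip":1,"slide":[-1,3.4,0],"yaw":0}]'
python3 -m jog '[{"grip":1,"slide":[-0.3,1,1],"yaw":0},{"grip":1,"slide":[0,0,2],"yaw":0},{"grip":1,"slide":[0,0,1],"yaw":0},{"grip":1,"slide":[0,0,0],"yaw":0},{"grip":1,"slide":[0,0,0],"yaw":0}]'
python3 - <<'E'
from h import *
W["Pblue"]=(.4906,-.1466)
go('Pblue',.094)
E
```

```text
clock: 10.85
position: [0.4895, -0.1382, 0.166]
ee_rot: [0.982, 0.189, 0.0, 0.0]
ft_force: [0.4, -0.0, -1.7]
grip_width: 0.481
grasp_force: 36.0
clock: 11.35
position: [0.4908, -0.1449, 0.1262]
ee_rot: [0.982, 0.19, 0.0, -0.0]
ft_force: [-0.1, 0.8, -1.6]
grip_width: 0.48
grasp_force: 36.0
Pblue [ 0.4906 -0.1466] slide cm [-0.08  0.15  3.22] force [-0.1  0.8 -1.6] w 0.48049939776199835 11.35 xaxis [0.927 0.374 0.   ]
```

```bash
python3 -m jog '[{"grip":1,"slide":[-0.1,0.1,1.2],"yaw":0},{"grip":1,"slide":[0,0,1.2],"yaw":0},{"grip":1,"slide":[0,0,0.5],"yaw":0},{"grip":1,"slide":[0,0,0.3],"yaw":0},{"grip":1,"slide":[0,0,0],"yaw":0},{"grip":1,"slide":[0,0,0],"yaw":0}]'
python3 -m jog '[{"grip":-0.1,"slide":[0,0,0],"yaw":0},{"grip":-0.3,"slide":[0,0,0],"yaw":0},{"grip":-0.4,"slide":[0,0,0],"yaw":0},{"grip":-0.4,"slide":[0,0,0],"yaw":0},{"grip":-0.4,"slide":[0,0,-2],"yaw":0},{"grip":-0.4,"slide":[0,0,-3],"yaw":0},{"grip":-0.4,"slide":[0,0,-4],"yaw":0},{"grip":-0.4,"slide":[0,0,0],"yaw":0}]'
python3 - <<'E'
from h import *
W["lacq"]=(.5395,.1845);go("lacq",.15)
cv2.imwrite("pics/w6.png",manip.camera("wrist"))
E
```

```text
clock: 11.95
position: [0.4901, -0.1469, 0.0941]
ee_rot: [0.982, 0.19, -0.0, 0.0]
ft_force: [-2.1, 1.4, 4.3]
grip_width: 0.478
grasp_force: 36.3
clock: 12.75
position: [0.4925, -0.1474, 0.1888]
ee_rot: [0.982, 0.19, 0.003, 0.002]
ft_force: [0.9, -0.9, -0.2]
grip_width: 0.697
grasp_force: 0.0
lacq [0.5395 0.1845] slide cm [ 16.71 -29.07   3.82] force [ 0.9 -0.9 -0.2] w 0.6965322088919135 12.75 xaxis [0.928 0.373 0.006]
```

View pics/w6.png

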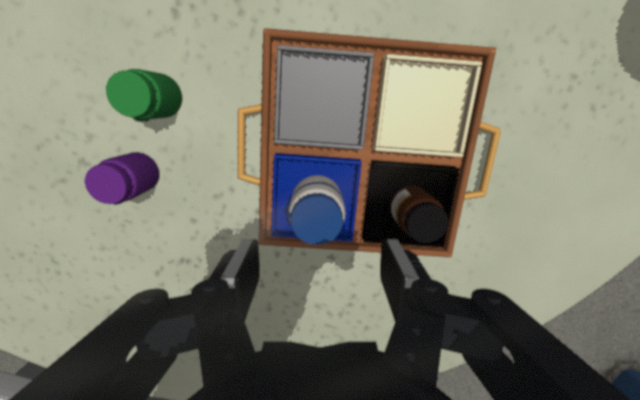

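Both pots stand in their pockets: blue at (317,210) and black at (418,215). The grey-capped pot is next.

```bash
python3 -m jog '[{"grip":-0.7,"slide":[2.1,-3.6,0],"yaw":0},{"grip":-0.7,"slide":[2.1,-3.6,0],"yaw":0},{"grip":-0.7,"slide":[2.1,-3.6,0],"yaw":0},{"grip":-0.7,"slide":[2.1,-3.6,0],"yaw":0},{"grip":-0.7,"slide":[2.1,-3.6,0],"yaw":0},{"grip":-0.7,"slide":[2.1,-3.6,0],"yaw":0},{"grip":-0.7,"slide":[2.1,-3.6,0],"yaw":0},{"grip":-0.7,"slide":[2,-3.6,0],"yaw":0}]'
python3 -m jog '[{"grip":-0.7,"slide":[0,0,2],"yaw":0},{"grip":-0.7,"slide":[0,0,0],"yaw":0},{"grip":-0.7,"slide":[0,0,0],"yaw":0},{"grip":-0.7,"slide":[0,0,0],"yaw":0}]'
python3 - <<'E'
from h import *
W["lacq"]=(.5395,.1845);go("lacq",.088)
cv2.imwrite("pics/w7.png",manip.camera("wrist"))
E
```

```text
clock: 13.6
position: [0.5374, 0.1839, 0.1826]
ee_rot: [0.982, 0.19, -0.001, 0.0]
ft_force: [0.9, -0.1, -0.0]
grip_width: 0.849
grasp_force: 0.0
clock: 14.0
position: [0.5381, 0.1813, 0.1641]
ee_rot: [0.982, 0.189, 0.0, 0.0]
ft_force: [0.3, 0.4, 0.1]
grip_width: 0.849
grasp_force: 0.0
lacq [0.5395 0.1845] slide cm [ 0.25 -0.25  7.61] force [0.3 0.4 0.1] w 0.849258479786671 14.0 xaxis [ 0.929  0.371 -0.   ]
```

View pics/w7.png

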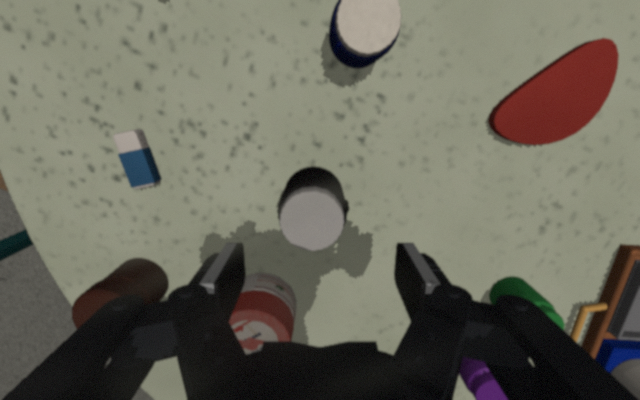

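The grey cap is at (312,217), between the fingers. The cream cap is at (367,20).

```bash
python3 - <<'E'
from h import *
print(ray("wrist",312,217,.058)[:2],ray("wrist",367,20,.05)[:2])
E
python3 -m jog '[{"grip":-0.6,"slide":[0.3,-0.3,1.5],"yaw":0},{"grip":-0.6,"slide":[0,0,2.5],"yaw":0},{"grip":-0.6,"slide":[0,0,2],"yaw":0},{"grip":-0.6,"slide":[0,0,1.6],"yaw":0},{"grip":-0.6,"slide":[0,0,0],"yaw":0},{"grip":0.3,"slide":[0,0,0],"yaw":0},{"grip":1,"slide":[0,0,0],"yaw":0},{"grip":1,"slide":[0,0,0],"yaw":0}]' 35
python3 -m jog '[{"grip":1,"slide":[0,0,0],"yaw":0},{"grip":1,"slide":[0,0,0],"yaw":0},{"grip":1,"slide":[0,0,0],"yaw":0}]'
python3 -c "
from h import *
W['Pgrey']=(.566,-.1234)
go('Pgrey',.17)"
```

```text
[0.54316641 0.18717637] [0.6557001  0.19991525]
clock: 14.85
position: [0.54, 0.1866, 0.0889]
ee_rot: [0.982, 0.19, 0.001, -0.0]
ft_force: [0.7, -0.2, 2.8]
grip_width: 0.528
grasp_force: 36.1
clock: 15.15
position: [0.54, 0.1866, 0.0889]
ee_rot: [0.982, 0.19, 0.001, 0.0]
ft_force: [-0.3, -0.1, 6.4]
grip_width: 0.532
grasp_force: 36.4
Pgrey [ 0.566  -0.1234] slide cm [-9.12 29.74 -8.11] force [-0.3 -0.1  6.4] w 0.5323329224281836 15.15 xaxis [0.928 0.372 0.002]
```

```bash
python3 -m jog '[{"grip":1,"slide":[0,0,-2.5],"yaw":0},{"grip":1,"slide":[0,0,-3],"yaw":0},{"grip":1,"slide":[-0.3,1,-2.6],"yaw":0},{"grip":1,"slide":[-1.3,4.2,0],"yaw":0},{"grip":1,"slide":[-1.3,4.2,0],"yaw":0},{"grip":1,"slide":[-1.3,4.2,0],"yaw":0},{"grip":1,"slide":[-1.3,4.2,0],"yaw":0},{"grip":1,"slide":[-1.3,4.2,0],"yaw":0}]'
python3 -m jog '[{"grip":1,"slide":[-1.3,4.2,0],"yaw":0},{"grip":1,"slide":[-0.9,2.8,0],"yaw":0},{"grip":1,"slide":[-0.3,0.7,2],"yaw":0},{"grip":1,"slide":[0,0,2],"yaw":0},{"grip":1,"slide":[0,0,0],"yaw":0},{"grip":1,"slide":[0,0,0],"yaw":0}]'
python3 - <<'E'
from h import *
W['Pgrey']=(.566,-.1234)
go('Pgrey',.097)
E
```

```text
clock: 15.95
position: [0.558, -0.045, 0.169]
ee_rot: [0.982, 0.19, 0.0, 0.0]
ft_force: [1.3, 0.3, -1.1]
grip_width: 0.528
grasp_force: 36.3
clock: 16.55
position: [0.5637, -0.1234, 0.1292]
ee_rot: [0.982, 0.19, -0.0, -0.0]
ft_force: [0.0, 0.3, -2.2]
grip_width: 0.527
grasp_force: 36.3
Pgrey [ 0.566  -0.1234] slide cm [0.22 0.08 3.22] force [ 0.   0.3 -2.2] w 0.52730565351718 16.55 xaxis [ 0.928  0.373 -0.   ]
```

```bash
python3 -m jog '[{"grip":1,"slide":[0,0.1,1.2],"yaw":0},{"grip":1,"slide":[0,0,1.2],"yaw":0},{"grip":1,"slide":[0,0,0.5],"yaw":0},{"grip":1,"slide":[0,0,0.3],"yaw":0},{"grip":1,"slide":[0,0,0],"yaw":0},{"grip":1,"slide":[0,0,0],"yaw":0}]'
python3 -m jog '[{"grip":-0.2,"slide":[0,0,0],"yaw":0},{"grip":-0.4,"slide":[0,0,0],"yaw":0},{"grip":-0.5,"slide":[0,0,0],"yaw":0},{"grip":-0.5,"slide":[0,0,0],"yaw":0},{"grip":-0.5,"slide":[0,0,-2],"yaw":0},{"grip":-0.5,"slide":[0,0,-3],"yaw":0},{"grip":-0.5,"slide":[0,0,-4],"yaw":0},{"grip":-0.5,"slide":[0,0,0],"yaw":0}]'
python3 - <<'E'
from h import *
W["cobalt"]=(.6555,.199);go("cobalt",.16)
E
```

```text
clock: 17.15
position: [0.5643, -0.1247, 0.097]
ee_rot: [0.982, 0.19, 0.0, 0.0]
ft_force: [-0.4, 0.4, -0.4]
grip_width: 0.527
grasp_force: 36.5
clock: 17.95
position: [0.5666, -0.1248, 0.1923]
ee_rot: [0.982, 0.19, 0.004, 0.002]
ft_force: [1.1, 0.4, -0.1]
grip_width: 0.749
grasp_force: 0.0
cobalt [0.6555 0.199 ] slide cm [ 20.3  -26.75   3.23] force [ 1.1  0.4 -0.1] w 0.7490603296480918 17.95 xaxis [0.928 0.373 0.007]
```

```bash
python3 -m jog '[{"grip":-0.7,"slide":[2.5,-3.3,0],"yaw":0},{"grip":-0.7,"slide":[2.5,-3.3,0],"yaw":0},{"grip":-0.7,"slide":[2.5,-3.3,0],"yaw":0},{"grip":-0.7,"slide":[2.5,-3.3,0],"yaw":0},{"grip":-0.7,"slide":[2.5,-3.3,0],"yaw":0},{"grip":-0.7,"slide":[2.5,-3.3,0],"yaw":0},{"grip":-0.7,"slide":[2.5,-3.3,0],"yaw":0},{"grip":-0.7,"slide":[2.7,-3.3,0],"yaw":0}]'
python3 -m jog '[{"grip":-0.7,"slide":[0,0,2],"yaw":0},{"grip":-0.7,"slide":[0,0,0],"yaw":0},{"grip":-0.7,"slide":[0,0,0],"yaw":0},{"grip":-0.7,"slide":[0,0,0],"yaw":0}]'
python3 - <<'E'
from h import *
W["cobalt"]=(.6555,.199);go("cobalt",.085)
cv2.imwrite("pics/w8.png",manip.camera("wrist"))
E
```

```text
clock: 18.75
position: [0.6535, 0.1969, 0.1866]
ee_rot: [0.982, 0.19, -0.0, 0.0]
ft_force: [0.5, -0.5, 1.0]
grip_width: 0.845
grasp_force: 0.0
clock: 19.15
position: [0.6538, 0.194, 0.1677]
ee_rot: [0.982, 0.189, 0.0, 0.0]
ft_force: [0.3, 0.1, 0.7]
grip_width: 0.848
grasp_force: 0.0
cobalt [0.6555 0.199 ] slide cm [ 0.34 -0.41  8.27] force [0.3 0.1 0.7] w 0.8483022832874786 19.15 xaxis [0.929 0.371 0.001]
```

View pics/w8.png

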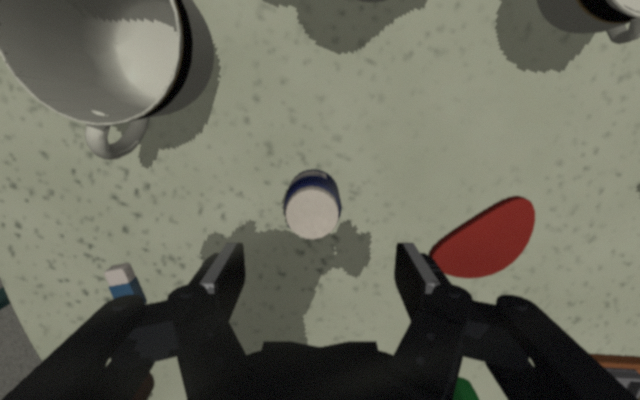

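The cream cap is at (313,212) between the fingers, and the kidney and cup are clear of them.

```bash
python3 -m jog '[{"grip":-0.6,"slide":[0.4,-0.4,1.7],"yaw":0},{"grip":-0.6,"slide":[0,0,2.5],"yaw":0},{"grip":-0.6,"slide":[0,0,2.3],"yaw":0},{"grip":-0.6,"slide":[0,0,1.6],"yaw":0},{"grip":-0.6,"slide":[0,0,0],"yaw":0},{"grip":0.3,"slide":[0,0,0],"yaw":0},{"grip":1,"slide":[0,0,0],"yaw":0},{"grip":1,"slide":[0,0,0],"yaw":0}]' 35
python3 -m jog '[{"grip":1,"slide":[0,0,0],"yaw":0},{"grip":1,"slide":[0,0,0],"yaw":0},{"grip":1,"slide":[0,0,0],"yaw":0}]'
python3 -c "
from h import *
W['Pcream']=(.589,-.199)
go('Pcream',.18)"
```

```text
clock: 20.0
position: [0.6562, 0.2011, 0.0875]
ee_rot: [0.982, 0.19, 0.001, -0.0]
ft_force: [-0.6, 0.1, 4.1]
grip_width: 0.453
grasp_force: 35.6
clock: 20.3
position: [0.6562, 0.201, 0.0875]
ee_rot: [0.982, 0.19, 0.001, -0.0]
ft_force: [-0.9, 0.4, 6.1]
grip_width: 0.457
grasp_force: 35.8
Pcream [ 0.589 -0.199] slide cm [-21.12  34.62  -9.3 ] force [-0.9  0.4  6.1] w 0.45662358193655056 20.3 xaxis [0.928 0.373 0.003]
```

```bash
python3 -m jog '[{"grip":1,"slide":[0,0,-2.8],"yaw":0},{"grip":1,"slide":[0,0,-3.5],"yaw":0},{"grip":1,"slide":[0,0,-3],"yaw":0},{"grip":1,"slide":[-2.3,3.8,0],"yaw":0},{"grip":1,"slide":[-2.3,3.8,0],"yaw":0},{"grip":1,"slide":[-2.3,3.8,0],"yaw":0},{"grip":1,"slide":[-2.3,3.8,0],"yaw":0},{"grip":1,"slide":[-2.3,3.8,0],"yaw":0}]'
python3 -m jog '[{"grip":1,"slide":[-2.3,3.8,0],"yaw":0},{"grip":1,"slide":[-2.3,3.8,0],"yaw":0},{"grip":1,"slide":[-2.3,3.8,0],"yaw":0},{"grip":1,"slide":[-2.3,3.8,0],"yaw":0},{"grip":1,"slide":[-0.3,0.4,2],"yaw":0},{"grip":1,"slide":[0,0,2],"yaw":0},{"grip":1,"slide":[0,0,0],"yaw":0},{"grip":1,"slide":[0,0,0],"yaw":0}]'
python3 - <<'E'
from h import *
W['Pcream']=(.589,-.199)
go('Pcream',.0955)
E
```

```text
clock: 21.1
position: [0.6189, -0.0204, 0.1791]
ee_rot: [0.982, 0.19, 0.0, 0.0]
ft_force: [-0.0, -1.7, -1.9]
grip_width: 0.456
grasp_force: 35.7
clock: 21.9
position: [0.5895, -0.1982, 0.1393]
ee_rot: [0.982, 0.19, -0.0, -0.0]
ft_force: [0.3, 0.1, -0.3]
grip_width: 0.46
grasp_force: 35.7
Pcream [ 0.589 -0.199] slide cm [-0.08  0.05  4.38] force [ 0.3  0.1 -0.3] w 0.4597460589812617 21.9 xaxis [ 0.928  0.373 -0.   ]
```

```bash
python3 -m jog '[{"grip":1,"slide":[-0.1,0.1,1.6],"yaw":0},{"grip":1,"slide":[0,0,1.6],"yaw":0},{"grip":1,"slide":[0,0,0.8],"yaw":0},{"grip":1,"slide":[0,0,0.4],"yaw":0},{"grip":1,"slide":[0,0,0],"yaw":0},{"grip":1,"slide":[0,0,0],"yaw":0}]'
python3 -m jog '[{"grip":-0.1,"slide":[0,0,0],"yaw":0},{"grip":-0.3,"slide":[0,0,0],"yaw":0},{"grip":-0.4,"slide":[0,0,0],"yaw":0},{"grip":-0.4,"slide":[0,0,0],"yaw":0},{"grip":-0.4,"slide":[0,0,-2],"yaw":0},{"grip":-0.4,"slide":[0,0,-3],"yaw":0},{"grip":-0.4,"slide":[0,0,-4],"yaw":0},{"grip":-0.4,"slide":[0,0,0],"yaw":0}]'
python3 -m jog '[{"grip":-0.4,"slide":[-3,3,-2],"yaw":0},{"grip":-0.4,"slide":[-3,3,-2],"yaw":0},{"grip":-0.4,"slide":[-3,3,-2],"yaw":0},{"grip":-0.4,"slide":[-3,3,-2],"yaw":0},{"grip":-0.4,"slide":[-3,3,0],"yaw":0},{"grip":-0.4,"slide":[0,0,0],"yaw":0},{"grip":-0.4,"slide":[0,0,0],"yaw":0}]'
python3 - <<'E'
from h import *
cv2.imwrite("pics/w9.png",manip.camera("wrist"));
a=manip.camera("top")[120:300,160:460];cv2.imwrite('pics/t9.png',cv2.resize(a,(800,480),interpolation=3))
E
```

```text
clock: 22.5
position: [0.589, -0.1998, 0.0954]
ee_rot: [0.982, 0.19, -0.0, 0.0]
ft_force: [-4.3, 1.0, 7.9]
grip_width: 0.456
grasp_force: 36.3
clock: 23.3
position: [0.5914, -0.2003, 0.1906]
ee_rot: [0.982, 0.19, 0.004, 0.002]
ft_force: [0.3, 0.4, 1.1]
grip_width: 0.698
grasp_force: 0.0
clock: 24.0
position: [0.5049, -0.3961, 0.2643]
ee_rot: [0.982, 0.189, -0.0, -0.0]
ft_force: [0.6, 1.4, 0.1]
grip_width: 0.703
grasp_force: 0.0
```

View pics/w9.png

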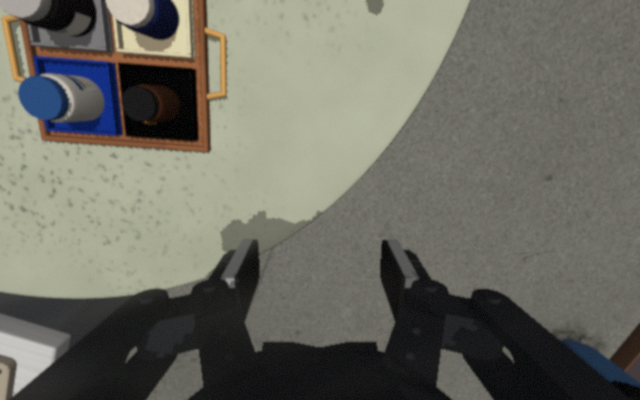

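View pics/t9.png

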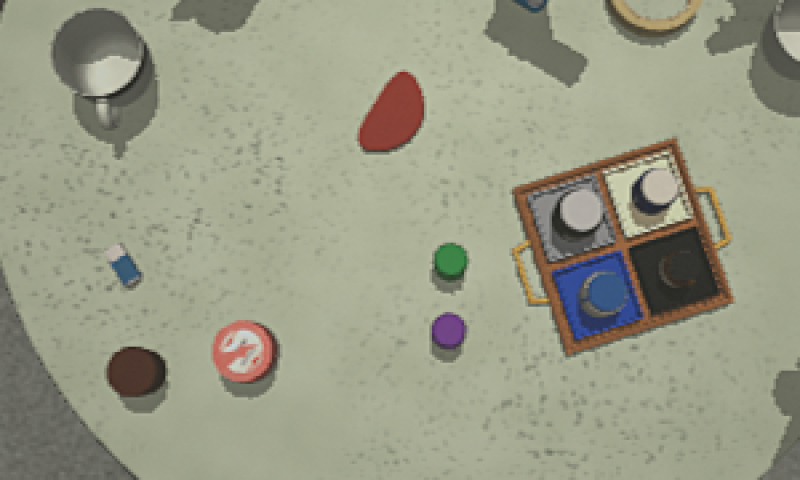

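The top view shows each pot upright in its matching pocket: grey (580,211), cream (658,188), blue (604,293) and black (682,270), in crop pixels. The look-alikes haven't moved.

```bash
python3 -c "
from workcell import manip
print(manip.hand_in())"
```

```text
the job is handed in; nothing more can be done
None
```

All four pots stand upright in the pockets matching their caps, the look-alikes were left where they stood, and the job was handed in at about 24 s of the 96 s allowed; no verdict came back.

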